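# Roll the poster tube onto its mat

### The arm

A 6-joint arm with a two-finger parallel gripper is mounted at the origin on a cart in front of the work surface, level with it; the furniture and walls round the work are solid. World frame = base frame: x ahead of the robot, y to its left, z up, the work surface at z = 0. Lengths are in mm, angles in rad, forces in N, time in s.
With the tool pointing down it reaches from about 350 to 775 mm from the base axis. Payload 7.3 kg.
Tool frame: the origin (TCP) lies between the finger pads, 19 mm behind the fingertips; this is the grasp point; z points along the fingers, y is the line along which they close (so a half turn about z gives the same grasp; the last joint's range is limited). The gripper opens to 92 mm and grips with 3 to 60 N. Pads are 19 mm wide; open, the fingers measure 130 mm over their backs; the gripper's body (75 mm by 190 mm) begins 47 mm behind the grasp point.
Start: joints at [-1.372, 0.342, 1.524, -0, 1.275, -0.146], TCP at [177.477, -494.11, 245.541] pointing down, gripper open.
Joint ranges: [-2.53, 2.53], [-0.77, 2.02], [0.04, 2.7], [-1, 4.14], [0.28, 2.66], [-3.11, 3.11]. Speed limits (rad/s): [2.57, 2.57, 3.14, 3.14, 3.14, 3.14].

### API

Orientations are given as [roll, pitch, yaw] about the fixed x, y, z axes, in that order (R = Rz(yaw) Ry(pitch) Rx(roll)).
In Python, from plant import get_obs, vision, workorder gives the robot as it stands.
- The arm moves only by the shell command python3 -m pendant 'ROWS' [OPENING]. ROWS is a JSON object of lists of equal length, an entry for each row: "dp": the shift along the tool's x, y, z in m, a list of three; "rotation": the turn, a rotation vector about the tool's x, y, z in rad, a list of three. A call has 1 to 8 rows; each row is the pose to reach, as a shift and turn from the pose commanded when the call began, along the tool's axes at that moment; what a row does not reach only later rows make up. A row lasts 1/8 s, in which the tool goes at most 62.5 mm and 10.7 degrees, less where a joint would pass 70% of its speed; a pose out of reach is approached as far as the arm can. A call with a gripper value outside its range is refused whole. OPENING is the finger opening in m, from 0 to 0.0918, set as the call begins (- or left out, the last holds). The fingers move at their own pace and stop on an object; the grip force is fixed at half the most. Time passes only in rows, so rows that repeat a pose let the fingers close. It gives the time, the measured TCP pose, the force, the opening and the grip force at its end, in the units of the state.
- get_obs(): the state, without advancing time (a new reading comes with each control period).
- vision.capture(name): name is "side" or "top" or "wrist"; returns a dict with "pixels" (400x640x3 uint8, red, green, blue), "vfov" (degrees; the focal length in pixels is half the picture's height over the tangent of half this angle, whatever the lens; pixels are square), "cx", "cy" (the principal point, pixels), "pose" (4x4, takes a point from camera to world coordinates); the wrist camera has in their place "T_tool_cam" (4x4, takes a point from camera to tool coordinates, whose origin is the TCP and whose axes are the flange's). Camera axes: x right, y up, looking along -z (the intrinsics and any distortion apply to the point x, -y, -z); pixel columns grow to the right and rows downward; lengths in mm; the calibration is good to about 2 mm. A picture is of the moment at which its call begins: read the wrist's pose just before it. There is no depth.
- workorder.close_job(): hands the job in; it is judged then, once.
The state is a dict: "time": time; "joint_positions": joint angles; "dq": joint speeds; "tau": joint torques, N m; "tool_pos": TCP position; "tcp_rot": TCP orientation; "contact_force": force on the tool from outside, world axes, zero at the start; "moment": the same for the moment, N m; "grip_width": finger opening in mm; "finger_force": force on a finger pad.
Only numpy, scipy, OpenCV 4.12 (cv2) and the standard library are available. Lean on these libraries where they do the work, as an engineer would, in place of code of your own. Each camera call takes 0.05 s, during which the arm holds its last target. There are 200 camera calls.

### The job

Roll the cardboard poster tube across the table onto the thin grey mat and leave it lying still there, the whole tube over the mat with a border of mat showing on all four sides. Roll it with the fingertips working on its upper half only; do not pinch it, slide it along without turning, or lift it off the table, and do not disturb the two jars and the card standing around it.

Things in the scene. Friction and masses are not known exactly. Their poses are not given: they have to be found in the camera images.
- tube: the cardboard poster tube with white end caps, a rigid cylinder 180 mm long lying on the table, pointing roughly away from the robot; 0.2 to 0.45 kg. It runs on its caps (80 mm diameter, 10 mm long); the cardboard between is 78 mm (top 79 mm up). Origin: middle of its axis, 40 mm up; x along the tube. It rolls sideways, 40 mm per rad, and once still it stays; let go while moving, it rolls on
- tube_end_far (a point): centre of the tube's end face at +90 mm on its x axis (the end away from the robot)
- tube_end_near (a point): centre of the tube's end face at -90 mm on its x axis (the end towards the robot)
- mat: a thin grey felt mat with a narrow dark edge, lying 120 to 200 mm (centre to centre) to the left or right of the tube, nearly parallel to it (within 0.06 rad); fixed, 260 mm along its x axis (away from the robot), 112 mm along its y axis (to the left), 1 mm thick and no step for the tube. Origin: its centre, on the table
- toothpick_jar: a clear jar of cocktail sticks, 45 mm across and 68 mm high, standing loose to the left of the tube and the mat; origin at the centre of its underside. Not to be disturbed
- spread_jar: a glass jar with a black screw lid, 68 mm across and 67 mm high, standing loose to the right of the tube and the mat; origin at the centre of its underside. Not to be disturbed
- tent_card: a folded card, 118 mm wide and 92 mm high, standing loose at the back right; origin at the centre of its underside. Not to be disturbed

How it is judged:
By the outcome, as a careful person would: the job done as asked, in the order asked, and still so for the second after the job is handed in, with the robot touching nothing.
It also fails if it takes over 69 s, if anything falls off the work surface, if the arm or the gripper's body presses on something with over 40 N, if the wrist force passes 120 N, or if a joint passes its speed limit or range.

## Working session

There is one attempt and no reset: what is moved stays moved. The work goes in short steps, Python scripts to look and compute and a shell command to move; the robot and the scene stay as the last step left them, time stands still between calls to the robot, and variables do not carry over. Pictures are saved under pics/ and viewed, at most 10 in all, crops included, and the job is handed in when it is done.

```bash
mkdir -p pics
python3 - <<'E'
from plant import get_obs, vision
import cv2,json
o=get_obs(); print({k:o[k] for k in('time','tool_pos','tcp_rot','contact_force','grip_width')})
for n in('top','side'):
    c=vision.capture(n); cv2.imwrite(f'pics/{n}0.png',c['pixels'][:,:,::-1]); print(n,{k:(v.tolist() if hasattr(v,'tolist') else v) for k,v in c.items() if k!='pixels'})
E
```

```text
{'time': 0.0, 'tool_pos': array([ 177.41434031, -493.7029585 ,  244.82608466]), 'tcp_rot': array([-3.14000246e+00, -2.42997794e-04,  3.44832350e-01]), 'contact_force': array([ 0.53899974,  0.68228123, -0.34310701]), 'grip_width': 91.54795015273947}
top {'vfov': 45.557348457959286, 'cx': 313.32672601290085, 'cy': 199.0644454797716, 'pose': [[-0.006612940210840797, 0.9945400681328096, -0.10414567633922377, 398.2423239844193], [-0.9999609736190014, -0.005966716480879875, 0.006515330642079812, 160.8938588570228], [0.005858349657256198, 0.10418469740236956, 0.9945407123725354, 1579.3592849021966], [0.0, 0.0, 0.0, 1.0]]}
side {'vfov': 56.95401857074904, 'cx': 322.57895876357725, 'cy': 197.48028434612038, 'pose': [[-0.9831676508841032, 0.13085123223457917, -0.12751205934234727, 420.5493022918141], [-0.18255055170345802, -0.6747781080814338, 0.7150872680497142, 893.4507273011684], [0.007527704018967277, 0.7263280662873582, 0.6873069720259426, 757.4001670298139], [0.0, 0.0, 0.0, 1.0]]}
```

View pics/top0.png

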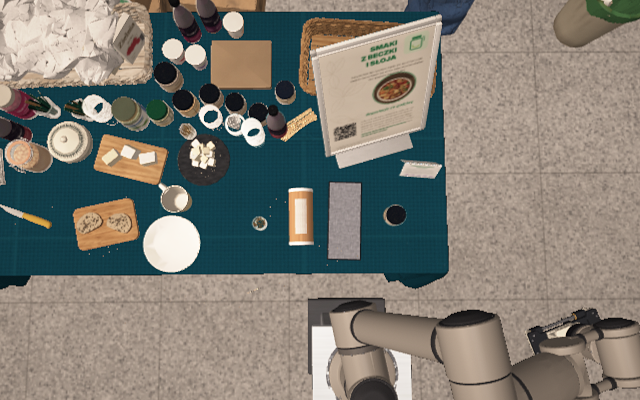

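View pics/side0.png

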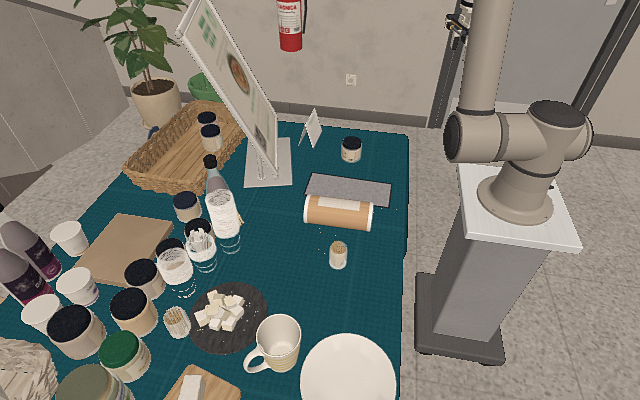

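The top view shows the tube at (301,216), the mat to its right at (345,221), the toothpick jar at (260,223) and the spread jar at (395,215). The side view agrees. Next I'll turn these into world positions.

```bash
cat > h.py <<'E'
import numpy as np, cv2
from plant import get_obs, vision
from scipy.spatial.transform import Rotation as R
def cap(n):
    o=get_obs(); c=vision.capture(n)
    if n=='wrist':
        T=np.eye(4);T[:3,:3]=R.from_euler('xyz',o['tcp_rot']).as_matrix();T[:3,3]=o['tool_pos'];c['pose']=T@np.array(c['T_tool_cam'])
    c['f']=200/np.tan(np.radians(c['vfov']/2)); c['pose']=np.array(c['pose']); return c
def w(c,u,v,z):
    d=c['pose'][:3,:3]@np.array([(u-c['cx'])/c['f'],-(v-c['cy'])/c['f'],-1]); p=c['pose'][:3,3]
    return p+d*(z-p[2])/d[2]
def px(c,P):
    q=c['pose'][:3,:3].T@(np.asarray(P,float)-c['pose'][:3,3]); return c['cx']+c['f']*q[0]/-q[2], c['cy']+c['f']*q[1]/q[2]
E
python3 - <<'E'
from h import *
np.set_printoptions(precision=1,suppress=True)
c=cap('top')
for n,u,v,z in[('tube far top',301,189,79),('tube near top',301,245,79),('mat tl',329,182,1),('mat tr',361,183,1),('mat bl',329,258,1),('mat br',361,259,1),('spread',395,215,67),('tooth',260,223,68),('card',420,169,46),('table edge',300,274,0),('signbase l',335,165,0),('signbase r',412,158,0),('mug',175,198,80),('signtop l',312,50,400),('signbot',328,155,60)]: print(n,w(c,u,v,z))
cv2.imwrite('pics/z.png',cv2.resize(c['pixels'][150:290,230:450,::-1],None,fx=3.6,fy=3.6,interpolation=cv2.INTER_CUBIC))
E
```

```text
tube far top [587.7 190.   79. ]
tube near top [410.8 190.7  79. ]
mat tl [620.6  97.7   1. ]
mat tr [616.6  -9.3   1. ]
mat bl [368.3 100.3   1. ]
mat br [364.3  -5.    1. ]
spread [ 504.  -108.8   67. ]
tooth [481.2 320.6  68. ]
card [ 655.4 -197.9   46. ]
table edge [316.8 195.9   0. ]
signbase l [678.3  77.    0. ]
signbase r [ 700.7 -182.8    0. ]
mug [561.3 588.3  80. ]
signtop l [907.6 154.  400. ]
signbot [700.6 102.5  60. ]
```

View pics/z.png

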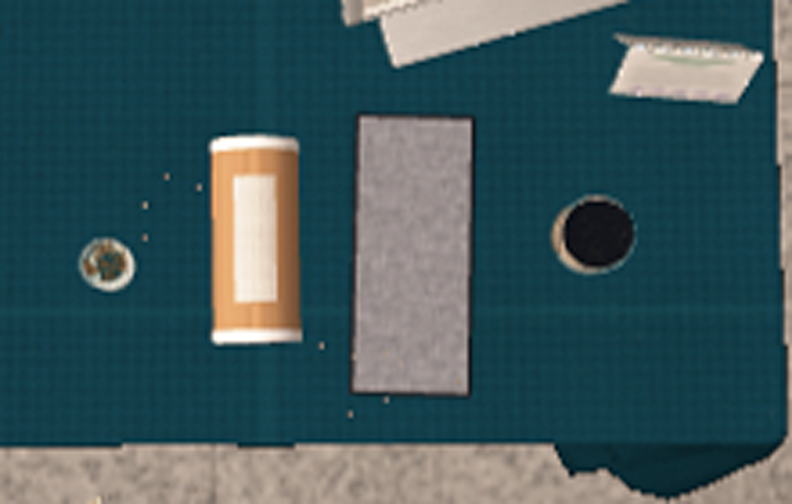

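The tube's centre is near (499,190) and the mat's centre near (492,46), so it has to roll about 144 mm to the right. I'm moving to a viewing pose above, with the fingers lined up along the tube (yaw about π/2).

```bash
python3 -m pendant '{"dp":[[0.03,-0.03,-0.01],[0.07,-0.07,-0.02],[0.11,-0.105,-0.03],[0.15,-0.14,-0.04],[0.19,-0.18,-0.05],[0.23,-0.22,-0.055],[0.27,-0.26,-0.055],[0.31,-0.30,-0.055]],"rotation":[[0,0,0],[0,0,0],[0,0,0],[0,0,0],[0,0,0],[0,0,0],[0,0,0],[0,0,0]]}'
python3 -m pendant '{"dp":[[0.03,-0.03,0],[0.06,-0.06,0],[0.09,-0.09,0],[0.12,-0.115,0],[0.15,-0.14,0],[0.179,-0.166,0],[0.179,-0.166,0],[0.179,-0.166,0]],"rotation":[[0,0,-0.17],[0,0,-0.34],[0,0,-0.51],[0,0,-0.68],[0,0,-0.85],[0,0,-1.02],[0,0,-1.19],[0,0,-1.226]]}'
python3 - <<'E'
from h import *
o=get_obs();print(o['time'],o['tool_pos'],o['tcp_rot'],o['joint_positions'],o['contact_force'])
c=cap('wrist');print(c['T_tool_cam'],c['vfov']);cv2.imwrite('pics/w1.png',c['pixels'][:,:,::-1])
import pickle;pickle.dump(c,open('w1.pkl','wb'))
E
```

```text
time: 1.15
tool_pos: [368.2, -105.2, 300.6]
tcp_rot: [3.141, -0.0, 0.344]
contact_force: [0.5, -0.6, 0.4]
grip_width: 91.6
finger_force: 0.0
time: 2.15
tool_pos: [480.0, 110.1, 300.0]
tcp_rot: [-3.14, 0.0, 1.572]
contact_force: [0.7, 0.2, -0.4]
grip_width: 91.8
finger_force: 0.0
2.15 [480.01234937 110.08739201 300.01947922] [-3.14049543e+00  2.28179852e-04  1.57197100e+00] [ 6.97738627e-02  2.43550972e-01  1.51040257e+00 -1.54994413e-04
  1.38874940e+00  6.86274575e-02] [ 0.72513447  0.2149249  -0.3558867 ]
[[ 5.75554996e-04  9.69003320e-01  2.47047029e-01  6.61702785e+01]
 [ 9.99999823e-01 -5.20695199e-04 -2.87392720e-04  6.31071865e-01]
 [-1.49848298e-04  2.47047150e-01 -9.69003448e-01 -1.39781380e+02]
 [ 0.00000000e+00  0.00000000e+00  0.00000000e+00  1.00000000e+00]] 68.34341489798837
```

View pics/w1.png

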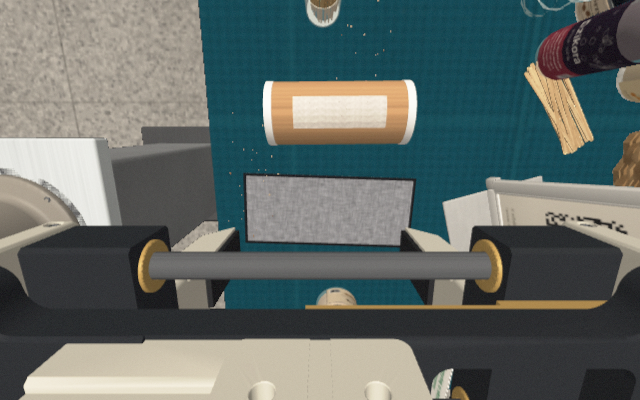

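The wrist view shows the tube at columns 263–417, rows 80–145, and the mat corners at (247,174), (415,180), (412,247) and (246,242). The fingers straddle in x as intended. I'll fit the poses from these.

```bash
cat > fit.py <<'E'
from h import *
from scipy.optimize import least_squares
t=np.linspace(0,2*np.pi,73)
def capbox(c,p,s):
    x,y,a=p; ax=np.array([np.cos(a),np.sin(a),0]);n=np.array([-ax[1],ax[0],0])
    P=np.array([px(c,np.array([x,y,40])+s*d*ax+40*(np.cos(k)*n+np.sin(k)*np.array([0,0,1]))) for k in t for d in(80,90)])
    return P.min(0),P.max(0)
def res(p,c,m):
    a0,a1=capbox(c,p,-1);b0,b1=capbox(c,p,1)
    return np.array([a0[0],a0[1],a1[1],b1[0],b0[1],b1[1]])-m
def masks(c,y0,y1,gui=None):
    hsv=cv2.cvtColor(c['pixels'],cv2.COLOR_RGB2HSV); return hsv
def fit(c,m,p0):
    r=least_squares(res,p0,args=(c,m),diff_step=1e-4,x_scale=[10,10,.1]); return r.x,r.fun
E
python3 - <<'E'
from fit import *
import pickle
np.set_printoptions(precision=2,suppress=True)
c=pickle.load(open('w1.pkl','rb'))
hsv=cv2.cvtColor(c['pixels'],cv2.COLOR_RGB2HSV)
m=((hsv[...,0]<85)|(hsv[...,0]>115)|(hsv[...,1]<90)).astype(np.uint8)
sub=m[60:165,240:440]; n,l,s,_=cv2.connectedComponentsWithStats(sub)
i=1+np.argmax(s[1:,4]); M=(l==i); print(s[i])
ys,xs=np.where(M);xs+=240;ys+=60
x0,x1=xs.min(),xs.max()+1
L=ys[xs<x0+9];Rr=ys[xs>=x1-9]
meas=np.array([x0,L.min(),L.max()+1,x1,Rr.min(),Rr.max()+1],float);print(meas)
p,f=fit(c,meas,[500,190,0.01]);print('tube',p,f)
Q=np.array([w(c,*q,1)[:2] for q in[(246.5,174),(415,179.5),(412,247.5),(246,242)]]);print(Q,Q.mean(0)); 
print('len',np.linalg.norm(Q[1]-Q[0]),np.linalg.norm(Q[2]-Q[3]),np.linalg.norm(Q[0]-Q[3]),np.linalg.norm(Q[1]-Q[2]))
d=Q[1]-Q[0]+Q[2]-Q[3];print('mat yaw',np.arctan2(d[1],d[0]))
E
```

```text
[  22   19  156   67 9731]
[262.  81. 146. 418.  79. 141.]
tube [504.1  193.98   0.03] [ 0.65  0.13 -0.24 -0.64 -1.43  1.6 ]
[[370.58 107.39]
 [624.13  99.52]
 [628.34 -10.6 ]
 [363.27  -1.76]] [496.58  48.64]
len 253.6726170271871 265.21149026480725 109.39734823269471 110.2019826839486
mat yaw -0.03221721455328697
```

Tube: (504,194), yaw about 0.02. Mat: (497,48), yaw about -0.03. So it needs about 145 mm of travel. I'll do four no-slip strokes from the top, starting slightly behind the crest. First I descend to a hover.

```bash
python3 -m pendant '{"dp":[[0.05,0.012,0],[0.1,0.024,0],[0.105,0.024,0.04],[0.105,0.024,0.09],[0.105,0.024,0.14],[0.105,0.024,0.17],[0.105,0.024,0.190],[0.105,0.024,0.190]],"rotation":[[0,0,0],[0,0,0],[0,0,0],[0,0,0],[0,0,0],[0,0,0],[0,0,0],[0,0,0]]}'
python3 -m pendant '{"dp":[[0,0,0.004],[0,0,0.008],[0,0,0.010],[0,0,0.012],[0,0,0.012]],"rotation":[[0,0,0],[0,0,0],[0,0,0],[0,0,0],[0,0,0]]}'
```

```text
time: 3.2
tool_pos: [503.3, 213.9, 109.2]
tcp_rot: [-3.138, 0.001, 1.568]
contact_force: [0.3, 0.3, 0.7]
grip_width: 91.8
finger_force: 0.0
time: 3.82
tool_pos: [504.1, 214.7, 98.4]
tcp_rot: [-3.141, 0.0, 1.571]
contact_force: [-0.4, -0.5, -0.0]
grip_width: 91.8
finger_force: 0.0
```

```bash
python3 -m pendant '{"dp":[[0,0,0.001],[0,0,0.002],[0,0,0.002]],"rotation":[[0,0,0],[0,0,0],[0,0,0]]}'
python3 -m pendant '{"dp":[[0,0,0.0005],[0,0,0.001],[0,0,0.001]],"rotation":[[0,0,0],[0,0,0],[0,0,0]]}'
```

```text
time: 4.2
tool_pos: [504.2, 214.8, 96.5]
tcp_rot: [3.141, 0.0, 1.571]
contact_force: [-0.0, -0.1, -0.3]
grip_width: 91.3
finger_force: 0.2
time: 4.58
tool_pos: [504.3, 214.9, 95.8]
tcp_rot: [3.141, -0.0, 1.571]
contact_force: [-0.7, 0.5, 3.3]
grip_width: 91.8
finger_force: 2.0
```

Contact at 3.3 N, where the geometry says it should be. First stroke, in two calls.

```bash
python3 -m pendant '{"dp":[[-0.002,0,0],[-0.006,0,-0.0005],[-0.012,0,-0.001],[-0.018,0,-0.0013],[-0.024,0,-0.0014],[-0.030,0,-0.0014],[-0.036,0,-0.0014],[-0.042,0,-0.0014]],"rotation":[[0,0,0],[0,0,0],[0,0,0],[0,0,0],[0,0,0],[0,0,0],[0,0,0],[0,0,0]]}'
python3 -m pendant '{"dp":[[-0.006,0,0],[-0.012,0,0],[-0.017,0,0],[-0.021,0,0],[-0.024,0,0],[-0.026,0,0],[-0.027,0,0],[-0.027,0,0]],"rotation":[[0,0,0],[0,0,0],[0,0,0],[0,0,0],[0,0,0],[0,0,0],[0,0,0],[0,0,0]]}'
python3 - <<'E'
from h import *
c=cap('wrist');cv2.imwrite('pics/w2.png',c['pixels'][:,:,::-1])
E
```

```text
time: 5.58
tool_pos: [504.6, 172.5, 97.8]
tcp_rot: [3.14, -0.0, 1.571]
contact_force: [-1.4, -0.2, 9.8]
grip_width: 91.6
finger_force: 4.6
time: 6.58
tool_pos: [504.9, 145.5, 97.6]
tcp_rot: [3.14, 0.0, 1.571]
contact_force: [0.4, -0.7, 6.1]
grip_width: 91.8
finger_force: 3.3
```

View pics/w2.png

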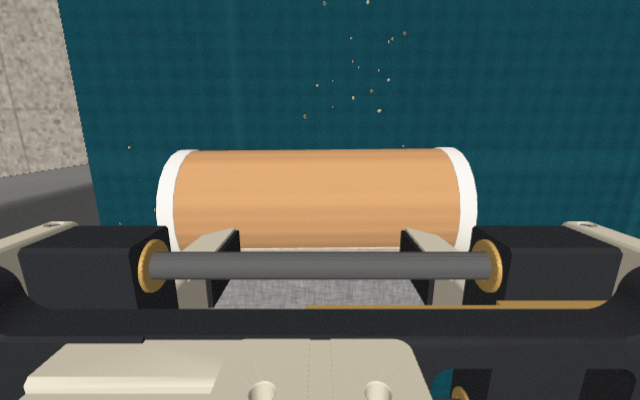

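The tube rolled: the label has turned to the front and the caps are square on. Now I lift, step back behind the crest and measure.

```bash
python3 -m pendant '{"dp":[[0,0,-0.003],[0,0,-0.010],[0,0,-0.020],[0.012,0,-0.020],[0.024,0,-0.020],[0.035,0,-0.020],[0.035,0,-0.020]],"rotation":[[0,0,0],[0,0,0],[0,0,0],[0,0,0],[0,0,0],[0,0,0],[0,0,0]]}'
cat > look.py <<'E'
from fit import *
import sys
# upper silhouette only: rows of cap tops + outer columns -> x,y,yaw
def look():
    c=cap('wrist');hsv=cv2.cvtColor(c['pixels'],cv2.COLOR_RGB2HSV)
    m=((hsv[...,0]<85)|(hsv[...,0]>115)|(hsv[...,1]<90)).astype(np.uint8)[:225]
    n,l,s,_=cv2.connectedComponentsWithStats(m)
    seed=np.bincount(l[150:215,250:390][m[150:215,250:390]>0]).argmax()
    top=[]
    for u in range(120,540):
        k=np.where(l[:,u]==seed)[0]; top.append(k[0] if len(k) else 999)
    top=np.array(top); i=np.where(top<215)[0]+120
    # silhouette of cardboard mid-third: two points
    a,b=[np.median(top[u-5-120:u+6-120]) for u in(240,400)]
    def r(p):
        y,yaw=p; out=[]
        for u,v in((240,a),(400,b)):
            # ray distance to tube axis equals 39
            d=w(c,u,v,0)-c['pose'][:3,3];d/=np.linalg.norm(d);o=c['pose'][:3,3]
            ax=np.array([np.cos(yaw),np.sin(yaw),0]);n=np.cross(d,ax)
            out.append(abs(np.dot(np.array([504,y,40])-o,n)/np.linalg.norm(n))-39)
        return out
    tp=get_obs()['tool_pos']
    s=least_squares(r,[tp[1]+0,0.0],x_scale=[10,.1]); print('top rows',a,b,'y,yaw',s.x,s.fun,'tcp',tp); return c
if __name__=='__main__':
    c=look();cv2.imwrite(sys.argv[1],c['pixels'][:,:,::-1])
E
python3 look.py pics/w3.png; python3 -c "
import cv2;a=cv2.imread('pics/w2.png');b=cv2.imread('pics/w3.png');cv2.imwrite('pics/w23.png',b)"
```

```text
time: 7.5
tool_pos: [503.9, 181.8, 116.6]
tcp_rot: [-3.141, 0.0, 1.572]
contact_force: [-0.2, -0.4, 0.6]
grip_width: 92.2
finger_force: 0.0
top rows 196.0 195.0 y,yaw [1.57790660e+02 8.74508278e-03] [ 1.42108547e-14 -2.13162821e-14] tcp [503.92371597 181.29126479 116.58299051]
```

View pics/w3.png

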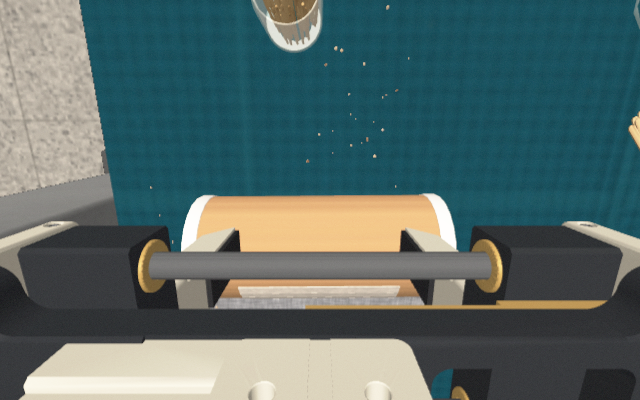

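The tube is still, at y=158. Stroke 2 repeats the first.

```bash
Z='x'; python3 -m pendant '{"dp":[[-0.002,0,0.005],[-0.002,0,0.012],[-0.002,0,0.017],[-0.002,0,0.019],[-0.002,0,0.0205],[-0.002,0,0.0214],[-0.002,0,0.0214]],"rotation":[[0,0,0],[0,0,0],[0,0,0],[0,0,0],[0,0,0],[0,0,0],[0,0,0]]}'
python3 -m pendant '{"dp":[[-0.002,0,0],[-0.006,0,-0.0005],[-0.012,0,-0.001],[-0.018,0,-0.0013],[-0.024,0,-0.0014],[-0.030,0,-0.0014],[-0.036,0,-0.0014],[-0.042,0,-0.0014]],"rotation":[[0,0,0],[0,0,0],[0,0,0],[0,0,0],[0,0,0],[0,0,0],[0,0,0],[0,0,0]]}'
python3 -m pendant '{"dp":[[-0.006,0,0],[-0.012,0,0],[-0.017,0,0],[-0.021,0,0],[-0.024,0,0],[-0.026,0,0],[-0.027,0,0],[-0.027,0,0]],"rotation":[[0,0,0],[0,0,0],[0,0,0],[0,0,0],[0,0,0],[0,0,0],[0,0,0],[0,0,0]]}'
python3 -m pendant '{"dp":[[0,0,-0.003],[0,0,-0.010],[0,0,-0.020],[0.012,0,-0.020],[0.024,0,-0.020],[0.033,0,-0.020],[0.033,0,-0.020]],"rotation":[[0,0,0],[0,0,0],[0,0,0],[0,0,0],[0,0,0],[0,0,0],[0,0,0]]}'
python3 look.py pics/w4.png
```

```text
time: 8.43
tool_pos: [504.3, 179.0, 96.0]
tcp_rot: [3.141, -0.0, 1.571]
contact_force: [-1.0, -0.4, 4.6]
grip_width: 91.9
finger_force: 2.2
time: 9.43
tool_pos: [504.5, 136.6, 97.8]
tcp_rot: [3.14, -0.0, 1.571]
contact_force: [-2.1, -0.5, 8.5]
grip_width: 91.4
finger_force: 4.2
time: 10.42
tool_pos: [504.7, 109.5, 97.5]
tcp_rot: [3.14, 0.0, 1.571]
contact_force: [1.1, -0.1, 5.8]
grip_width: 91.6
finger_force: 2.7
time: 11.3
tool_pos: [503.9, 143.7, 116.6]
tcp_rot: [-3.141, 0.0, 1.572]
contact_force: [-0.5, 0.2, 0.2]
grip_width: 92.0
finger_force: 0.0
top rows 192.0 191.0 y,yaw [1.22842408e+02 8.59713522e-03] [7.10542736e-15 0.00000000e+00] tcp [503.98236514 143.18911771 116.62725119]
```

```bash
python3 -m pendant '{"dp":[[0.001,0,0.005],[0.001,0,0.012],[0.001,0,0.017],[0.001,0,0.019],[0.001,0,0.0205],[0.001,0,0.0214],[0.001,0,0.0214]],"rotation":[[0,0,0],[0,0,0],[0,0,0],[0,0,0],[0,0,0],[0,0,0],[0,0,0]]}'
python3 -m pendant '{"dp":[[-0.002,0,0],[-0.006,0,-0.0005],[-0.012,0,-0.001],[-0.018,0,-0.0013],[-0.024,0,-0.0014],[-0.030,0,-0.0014],[-0.036,0,-0.0014],[-0.042,0,-0.0014]],"rotation":[[0,0,0],[0,0,0],[0,0,0],[0,0,0],[0,0,0],[0,0,0],[0,0,0],[0,0,0]]}'
python3 -m pendant '{"dp":[[-0.006,0,0],[-0.012,0,0],[-0.017,0,0],[-0.021,0,0],[-0.024,0,0],[-0.026,0,0],[-0.027,0,0],[-0.027,0,0]],"rotation":[[0,0,0],[0,0,0],[0,0,0],[0,0,0],[0,0,0],[0,0,0],[0,0,0],[0,0,0]]}'
python3 -m pendant '{"dp":[[0,0,-0.003],[0,0,-0.010],[0,0,-0.020],[0.012,0,-0.020],[0.024,0,-0.020],[0.034,0,-0.020],[0.034,0,-0.020]],"rotation":[[0,0,0],[0,0,0],[0,0,0],[0,0,0],[0,0,0],[0,0,0],[0,0,0]]}'
python3 look.py pics/w5.png
```

```text
time: 12.22
tool_pos: [504.3, 143.9, 96.0]
tcp_rot: [3.141, -0.0, 1.571]
contact_force: [-0.9, 0.5, 5.1]
grip_width: 91.9
finger_force: 2.2
time: 13.22
tool_pos: [504.6, 101.5, 97.8]
tcp_rot: [3.14, 0.0, 1.571]
contact_force: [-1.3, -0.3, 9.0]
grip_width: 92.2
finger_force: 4.3
time: 14.22
tool_pos: [504.8, 74.5, 97.5]
tcp_rot: [3.14, 0.0, 1.571]
contact_force: [-0.1, -0.7, 5.2]
grip_width: 91.9
finger_force: 2.6
time: 15.1
tool_pos: [503.9, 109.8, 116.6]
tcp_rot: [-3.141, 0.0, 1.573]
contact_force: [-0.4, -0.9, -0.4]
grip_width: 92.1
finger_force: 0.0
top rows 193.0 192.0 y,yaw [8.81396342e+01 8.78156776e-03] [-1.42108547e-14 -2.13162821e-14] tcp [503.99075034 109.28450935 116.64183949]
```

View pics/w5.png

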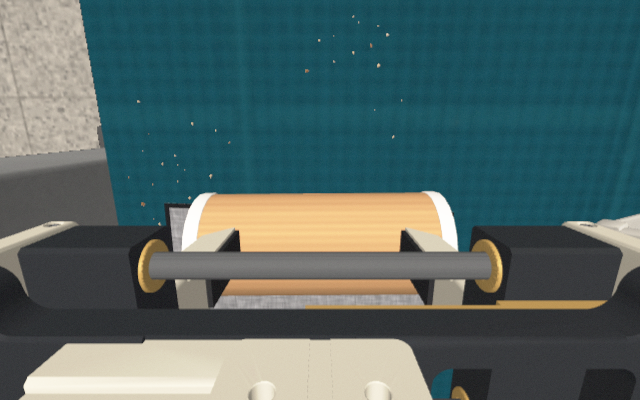

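The tube is at y=88, halfway onto the mat. The last stroke is slightly longer, 39.5 mm, following the crest down at the end.

```bash
python3 -m pendant '{"dp":[[0,0,0.005],[0,0,0.012],[0,0,0.017],[0,0,0.019],[0,0,0.0205],[0,0,0.0214],[0,0,0.0214]],"rotation":[[0,0,0],[0,0,0],[0,0,0],[0,0,0],[0,0,0],[0,0,0],[0,0,0]]}'
python3 -m pendant '{"dp":[[-0.002,0,0],[-0.006,0,-0.0005],[-0.012,0,-0.001],[-0.018,0,-0.0013],[-0.024,0,-0.0014],[-0.030,0,-0.0014],[-0.036,0,-0.0014],[-0.042,0,-0.0014]],"rotation":[[0,0,0],[0,0,0],[0,0,0],[0,0,0],[0,0,0],[0,0,0],[0,0,0],[0,0,0]]}'
python3 -m pendant '{"dp":[[-0.006,0,0],[-0.012,0,0],[-0.018,0,0],[-0.024,0,0.0001],[-0.029,0,0.0003],[-0.033,0,0.0006],[-0.036,0,0.0009],[-0.036,0,0.0009]],"rotation":[[0,0,0],[0,0,0],[0,0,0],[0,0,0],[0,0,0],[0,0,0],[0,0,0],[0,0,0]]}'
python3 -m pendant '{"dp":[[0,0,0],[0,0,-0.003],[0,0,-0.010],[0,0,-0.030],[0.01,0,-0.080],[0.03,0,-0.13],[0.03,0,-0.18],[0.03,0,-0.18]],"rotation":[[0,0,0],[0,0,0],[0,0,0],[0,0,0],[0,0,0],[0,0,0],[0,0,0],[0,0,0]]}'
python3 - <<'E'
from h import *
c=cap('wrist');cv2.imwrite('pics/w6.png',c['pixels'][:,:,::-1])
import pickle;pickle.dump(c,open('w6.pkl','wb'))
E
```

```text
time: 16.02
tool_pos: [504.3, 108.9, 96.0]
tcp_rot: [3.141, -0.0, 1.571]
contact_force: [-1.8, 1.1, 4.2]
grip_width: 92.0
finger_force: 2.1
time: 17.02
tool_pos: [504.6, 66.4, 97.8]
tcp_rot: [3.14, 0.0, 1.571]
contact_force: [-1.7, 0.1, 9.6]
grip_width: 91.9
finger_force: 4.4
time: 18.02
tool_pos: [504.9, 30.2, 96.7]
tcp_rot: [3.14, 0.001, 1.57]
contact_force: [-0.5, 0.2, 6.7]
grip_width: 91.8
finger_force: 3.0
time: 19.02
tool_pos: [505.8, 61.0, 280.3]
tcp_rot: [3.133, 0.0, 1.571]
contact_force: [1.0, -0.7, -0.1]
grip_width: 91.6
finger_force: 0.0
```

View pics/w6.png

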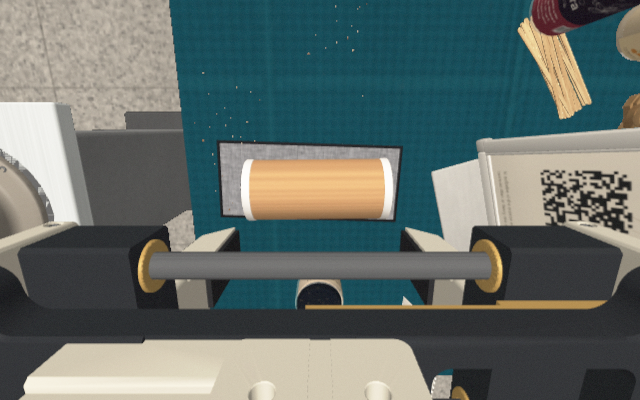

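The tube now lies on the mat (caps at columns 241–393, rows 157–220; mat corners (218,141), (402,147), (394,221) and (221,216)). I'm clearing the arm to one side to check the margins from above.

```bash
python3 -m pendant '{"dp":[[0.03,-0.01,-0.01],[0.08,-0.03,-0.03],[0.13,-0.05,-0.04],[0.18,-0.07,-0.05],[0.23,-0.08,-0.05],[0.27,-0.08,-0.05],[0.3,-0.08,-0.05],[0.3,-0.08,-0.05]],"rotation":[[0,0,0],[0,0,0],[0,0,0],[0,0,0],[0,0,0],[0,0,0],[0,0,0],[0,0,0]]}'
python3 - <<'E'
from fit import *
import pickle
np.set_printoptions(precision=2,suppress=True)
c=pickle.load(open('w6.pkl','rb'))
p,f=fit(c,np.array([241,158,220.5,393.5,157,220]),[504,48,0.01]);print('tube',p,f)
Q=np.array([w(c,*q,1)[:2] for q in[(218,141),(402.5,146.5),(395,221.5),(220.5,216)]]);print(Q)
c=cap('top')
cv2.imwrite('pics/t7.png',cv2.resize(c['pixels'][150:290,230:450,::-1],None,fx=3.6,fy=3.6,interpolation=cv2.INTER_CUBIC))
E
```

```text
time: 20.08
tool_pos: [423.4, 361.9, 323.6]
tcp_rot: [-3.138, 0.002, 1.573]
contact_force: [-0.6, -0.5, 0.0]
grip_width: 91.6
finger_force: 0.0
tube [505.67  47.79   0.01] [ 0.03  0.64 -0.59 -0.03  0.89 -1.04]
[[367.57 107.81]
 [625.24 100.47]
 [621.83 -10.09]
 [362.13  -1.12]]
```

View pics/t7.png

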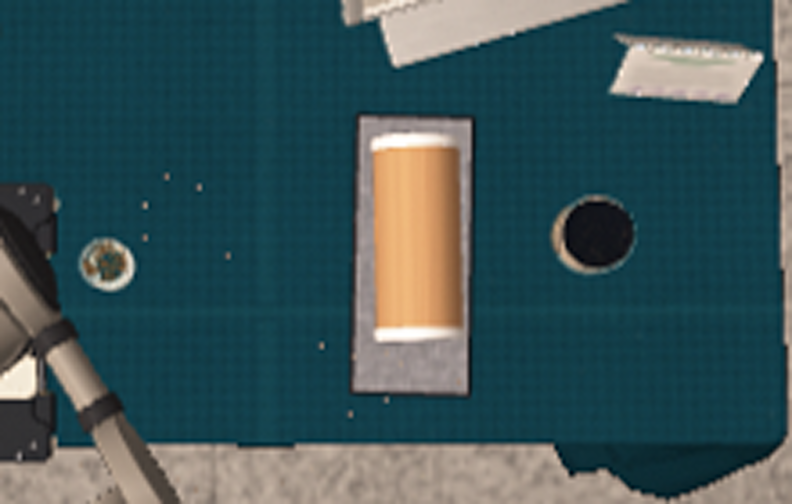

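The top view shows the tube inside the mat with a border on all sides. At least about 11 mm shows at the long edges and about 28 mm at the ends. The jars and card haven't moved.

```bash
python3 -c "
from plant import workorder
print(workorder.close_job())"
```

```text
the job is handed in; nothing more can be done
None
```

The tube was rolled onto the mat in four fingertip strokes and lies still there, with mat showing on all four sides (about 11 mm at the narrowest); the jars and card have not moved, and the job was handed in at about 20 s.

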